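# Brake the turning belt pulley with its locking pin and pin it

### The job

The belt pulley on the run-out stand is being turned by its slipping drive. Take the red-handled locking pin from its rest, put it down through the slot of the yellow bracket and let its tip rub gently on the pulley's face until the pulley has slowed to a crawl, so that the timing hole comes to a stop under the slot; then push the pin fully home through slot and hole and let go. Touch the pulley only with the pin, never let pin and pulley knock or press hard on each other, and leave the other things on the counter where they are.

Things in the scene. Friction and masses are not known exactly. Their poses are not given: they have to be found in the camera images.
- pin_grip (a point): Locking pin: upright round red handle 20 mm in diameter and 42 mm tall, with a steel shaft 10 mm in diameter sticking out 28 mm below the handle's flat underside (the shoulder); 60 g, the tip is slightly chamfered. This point is on the axis, 24 mm above the shoulder, where it is to be gripped; z axis = pin axis, up. At the start the pin stands in its rest, shoulder on the rest's top.
- pin_tip (a point): Centre of the pin's lower end face, on the pin's axis 52 mm below pin_grip.
- pin_rest: Fixed blue block 70 x 70 x 36 mm with one upright 12 mm hole in the middle of its top, in which the pin stands at the start. Origin at the centre of its underside.
- stand: Fixed run-out stand: round dark base 230 mm wide, blue drive box, the pulley on top (axis upright through the origin, which is at the centre of the base's underside). A yellow post at its -y side carries the yellow bracket, a 10 mm thick plate 40 mm wide, top 101 mm above the counter, reaching over the pulley; the slot is in it. Its axes are parallel to those of slot.
- slot (a point): Centre of the slot in the yellow bracket, level with the bracket's top; the pulley's axis is 55 mm from it along +y. Slot 12 mm wide (x), 16 mm long (y), upright, right through the plate. z up; the pulley's face below moves towards +x. The face, unpressed, is 16 mm below this point (6 mm below the plate). With the pin's shoulder on the bracket, the tip is 28 mm below this point, 12 mm below the face.
- timing_hole (a point): Centre of the mouth of the timing hole in the pulley's face: upright round hole 12.5 mm in diameter, 16 mm deep, 55 mm from the pulley's axis, with a yellow paint stripe running outward from it to the rim. It turns with the pulley.
- pulley (a joint): Turning angle (rad), counted on over many turns, growing counterclockwise from above; at every whole turn (0, 6.283..) the timing hole is exactly under the slot. Flat disc 166 mm across, 30 mm thick, aluminium face, dark rim. A weak drive (0.15 N m) always turns it: 2.4 rad/s when free, the slower the harder its face is rubbed, stalled by a pin pressed with 3.5 to 6 N; let go, it is up to speed in a second.
- spindle (a joint): Height (m) of the pulley on its sprung spindle: 0 at the top, where it stands when nothing presses; the pulley and its face give way straight down, about 1 mm per newton, to -0.010 at most, and spring back up as soon as the pressing pin falls into the hole.
- spray_can_center (a point): Red spray can, 54 mm in diameter, 170 mm tall, bystander; the point is at its middle.
- kit_carton: Brown carton 80 x 140 x 60 mm, bystander; origin at the centre of its underside.
- idler: Small dark idler pulley, 60 mm in diameter, 30 mm tall, lying flat, bystander; origin at the centre of its underside.
- bolt_tray: Yellow open tray 120 x 160 x 40 mm, bystander; origin at the centre of its underside.
Not all that is in view belongs to the job. Of the things like the part that bears pin_grip, leave any that is turquoise or white; of the rest the larger one is meant.

How it is judged:
By the outcome, as a careful person would: the job done as asked, in the order asked, and still so for the second after the job is handed in, with the robot touching nothing.
It also fails if it takes over 64 s, if anything falls off the work surface, if the arm or the gripper's body presses on something with over 40 N, if the wrist force passes 120 N, or if a joint passes its speed limit or range.

### The arm

A 6-joint arm with a two-finger parallel gripper is mounted at the origin on the work surface. World frame = base frame: x ahead of the robot, y to its left, z up, the work surface at z = 0. Lengths are in mm, angles in rad, forces in N, time in s.
With the tool pointing down it reaches from about 425 to 950 mm from the base axis. Payload 14.7 kg.
Tool frame: the origin (TCP) lies at the very end of the fingers, on their centre line; the grasp point (between the pads) lies arm.grasp_offset behind it (arm.grasp_offset is the distance from the TCP to the grasp point, in mm); z points along the fingers, y is the direction in which the jaws open and shut (so a half turn about z gives the same grasp; the last joint's range is limited). The gripper opens to 85 mm and grips with 20 to 120 N. Pads are 22 mm wide; open, the fingers measure 114 mm over their backs; the gripper's body (76 mm by 85 mm) begins 54 mm behind the grasp point. The pads swing forward as they close: fully open they stand 13 mm farther back than shut.
Start: joints at [1.278, 0.48, 1.596, -0, 1.065, -0.047], TCP at [158.142, 630.463, 231.297] pointing down, gripper open.
Joint ranges: [-2.75, 2.75], [-0.82, 2.05], [0.23, 2.67], [-1.56, 4.7], [0.09, 2.69], [-2.92, 2.92]. Speed limits (rad/s): [1.89, 1.89, 2.39, 3.01, 3.01, 3.01].

### API

Orientations are given as a rotation vector (axis times angle).
In Python, from workcell import arm, viewer gives the robot as it stands.
- The arm moves only by the shell command python3 -m pendant 'ROWS' [OPENING] [FORCE]. ROWS is text: rows parted by semicolons, each of 4 numbers parted by spaces: the shift along the tool's x, y, z in cm, then the turn about the tool's z in degrees. In form: x y z yaw; .... A call has 1 to 10 rows; each row is the pose to reach, as a shift and turn from the pose commanded when the call began, along the tool's axes at that moment; what a row does not reach only later rows make up. A row lasts 1/10 s, in which the tool goes at most 50 mm and 8.59 degrees, less where a joint would pass 70% of its speed; a pose out of reach is approached as far as the arm can. A call with a gripper value outside its range is refused whole. OPENING is the gripper command: -1 is shut, 1 is fully open, values between are in proportion, set as the call begins (- or left out, the last holds). The fingers move at their own pace and stop on an object; FORCE is the grip in N (left out, the last holds). Time passes only in rows, so rows that repeat a pose let the fingers close. It gives the time, the measured TCP pose, the force and the opening at its end, in the units of the state.
- arm.get_state(): the state, without advancing time (a new reading comes with each control period).
- viewer.grab_frame(name): name is "scene" or "side" or "wrist"; returns the picture (480x640x3 uint8, red, green, blue); there is no depth.
- viewer.get_calibration(name): a dict with "fovy" (degrees; the focal length in pixels is half the picture's height over the tangent of half this angle, whatever the lens; pixels are square), "cx", "cy" (the principal point, pixels), "world_from_camera" (4x4, takes a point from camera to world coordinates). Camera axes: x right, y up, looking along -z (the intrinsics and any distortion apply to the point x, -y, -z); pixel columns grow to the right and rows downward; lengths in mm; the calibration is good to about 2 mm. A picture is of the moment at which its call begins: read the wrist's pose just before it. get_calibration takes no time and is no camera call; for the wrist camera it gives the pose at the moment of the call.
- arm.sign_off(): hands the job in, once; it reports no verdict.
Trained networks look in the newest picture that a camera, given by its name, has taken for a name from the list of things; names that differ only in an ending like _2 or _b are one class to them, and where a whole thing is asked for, a point or a joint stands for the part that bears it (a point fixed in the world has none). Each returns a list of dicts, best first, with "confidence" (0 to 1); they miss things now and then, are a little off and sometimes report something else, mostly with a low value. They report only what shows in the picture. A call takes as long as a camera call. They do not tell look-alikes from the thing itself.
- viewer.find_in(camera, name): "extent" ([left, top, width, height] in pixels, round what is visible of it).
- viewer.mark_of(camera, name): "point" ([row, column] in pixels: a listed point, or the origin of a listed thing).
The state is a dict: "clock": time; "joint_pos": joint angles; "qvel": joint speeds; "effort": joint torques, N m; "position": TCP position; "tool_rot": TCP orientation; "force": force on the tool from outside, world axes, zero at the start; "wrist_torque": the same for the moment, N m; "finger_gap": finger opening in mm.
Only numpy, scipy, OpenCV 4.12 (cv2) and the standard library are available. Lean on these libraries where they do the work, as an engineer would, in place of code of your own. Each camera call takes 0.05 s, during which the arm holds its last target. There are 200 camera calls.

## Working session

There is one attempt and no reset: what is moved stays moved. The work goes in short steps, Python scripts to look and compute and a shell command to move; the robot and the scene stay as the last step left them, time stands still between calls to the robot, and variables do not carry over. Pictures are saved under pics/ and viewed, about 8 in all and at most 12, crops included, and the job is handed in when it is done.

```bash
ls; mkdir -p pics; python3 - <<'E'
from workcell import arm, viewer
import cv2
print(arm.get_state(), arm.grasp_offset)
for c in ["scene","side"]:
    f=viewer.grab_frame(c); cv2.imwrite(f"pics/{c}0.png",f[:,:,::-1])
    k=viewer.get_calibration(c); print(c,k)
    for n in ["pin_grip","pin_tip","slot","pin_rest","stand","timing_hole"]:
        print(n,viewer.mark_of(c,n)[:4])
print(arm.get_state()["clock"])
E
```

```text
pics
{'clock': 0.0, 'joint_pos': array([ 1.27840301e+00,  4.80811216e-01,  1.59685821e+00,  1.71207831e-05,
        1.06510675e+00, -4.65798743e-02]), 'qvel': array([-1.19406783e-03,  2.27716807e-03,  1.59166142e-03,  9.37609520e-05,
       -4.12061574e-04, -2.88441261e-04]), 'effort': array([-4.74447283e-03, -9.50613427e+01, -4.30213630e+01, -5.84076879e-04,
        1.19261848e-02,  5.96352493e-05]), 'position': array([158.0192834 , 630.08251419, 230.6916132 ]), 'tool_rot': array([-3.85138050e-01, -3.11767906e+00,  1.82833352e-03]), 'force': array([-0.35120852,  0.96306577, -0.71583052]), 'wrist_torque': array([-0.00251368, -0.03199532, -0.00895242]), 'finger_gap': 85.29393920021936} 18.700000000000003
scene {'fovy': 44.415578331314194, 'cx': 321.95821838264095, 'cy': 245.0728763355554, 'world_from_camera': array([[ 6.18551274e-01, -5.53252955e-01,  5.57947569e-01,
         1.32534301e+03],
       [ 7.85633480e-01,  4.47401552e-01, -4.27331120e-01,
        -5.02822938e+02],
       [-1.32044034e-02,  7.02668499e-01,  7.11394844e-01,
         9.80003508e+02],
       [ 0.00000000e+00, 
[... 1097 characters left out ...]
 0.00000000e+00,  0.00000000e+00,  0.00000000e+00,
         1.00000000e+00]])}
pin_grip [{'point': [379.2, 435.9], 'confidence': 0.79}, {'point': [347.1, 363.1], 'confidence': 0.75}, {'point': [329.5, 389.2], 'confidence': 0.5}, {'point': [346.3, 413.6], 'confidence': 0.49}]
pin_tip [{'point': [410.7, 433.4], 'confidence': 0.87}, {'point': [374.0, 362.9], 'confidence': 0.69}, {'point': [343.7, 387.8], 'confidence': 0.64}, {'point': [361.1, 412.9], 'confidence': 0.59}]
slot [{'point': [240.0, 267.0], 'confidence': 0.57}]
pin_rest [{'point': [377.7, 360.2], 'confidence': 0.97}]
stand [{'point': [276.0, 250.1], 'confidence': 0.77}]
timing_hole [{'point': [222.1, 242.6], 'confidence': 0.56}]
0.7
```

```bash
python3 - <<'E'
import cv2, numpy as np
a=cv2.imread("pics/scene0.png"); b=cv2.imread("pics/side0.png")
ca=cv2.resize(a[170:370,90:390],None,fx=2.66,fy=2.66,interpolation=cv2.INTER_CUBIC)[:, :800]
cb=cv2.resize(b[200:440,150:470],None,fx=2.5,fy=2.5,interpolation=cv2.INTER_CUBIC)
cv2.imwrite("pics/ca.png",ca);cv2.imwrite("pics/cb.png",cb)
E
```

```text
(no output)
```

View pics/ca.png

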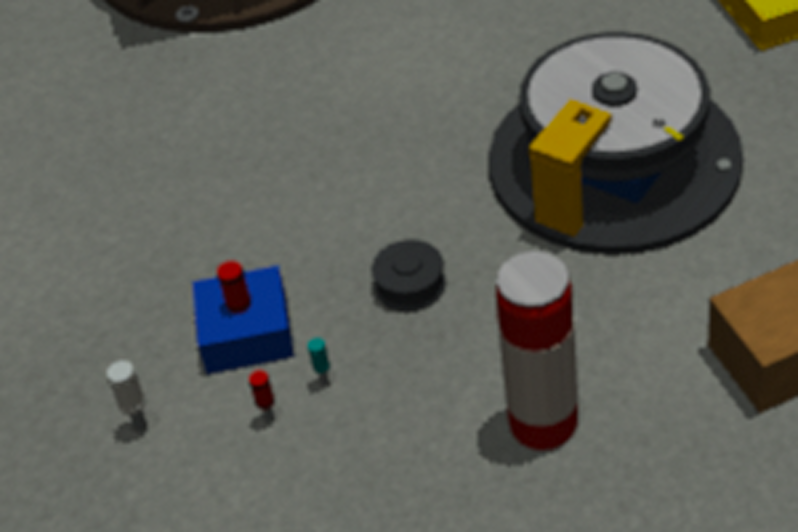

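View pics/cb.png

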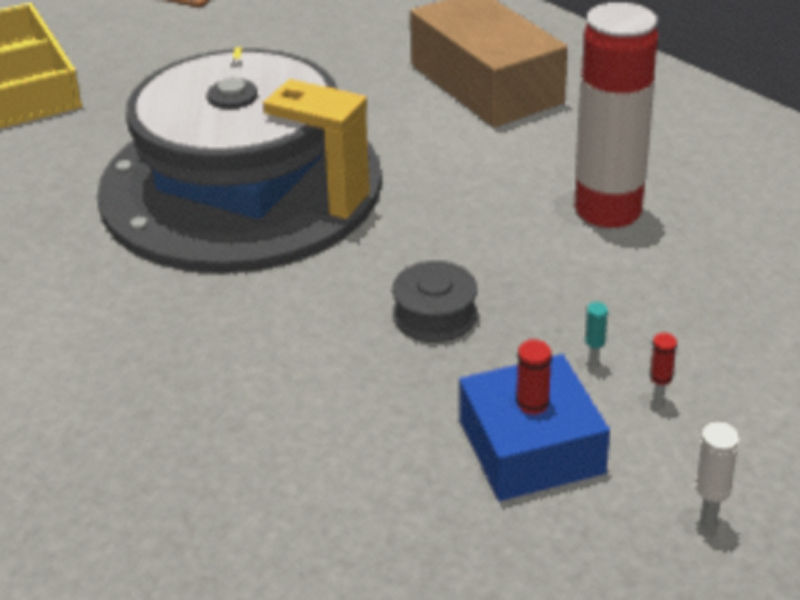

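View pics/scene0.png

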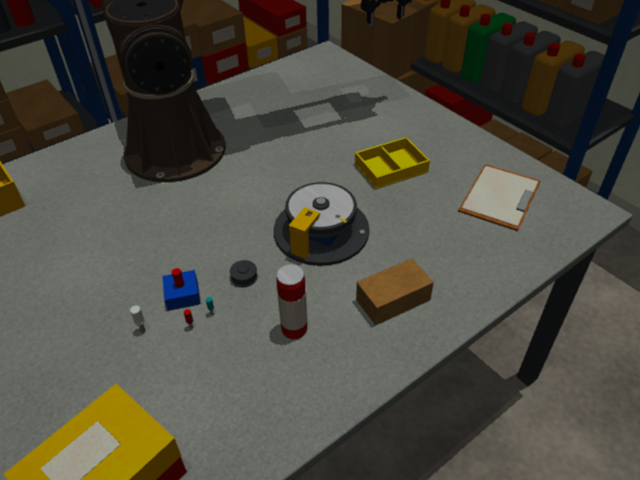

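Four pin-like things in the scene view: red in the blue rest (177,274), small red (188,316), turquoise (210,303) and white (137,313). The red one in the rest is meant: it's the larger of the two red ones, and the crop confirms it stands in the rest. Next I triangulate.

```bash
cat > h.py <<'E'
import numpy as np, cv2
from workcell import arm, viewer
def ray(k,rc):
    f=240/np.tan(np.radians(k["fovy"])/2); T=np.array(k["world_from_camera"])
    d=T[:3,:3]@np.array([(rc[1]-k["cx"])/f,-(rc[0]-k["cy"])/f,-1]); return T[:3,3],d/np.linalg.norm(d)
def tri(obs):
    A=np.zeros((3,3));b=np.zeros(3)
    for k,rc in obs:
        o,d=ray(k,rc);P=np.eye(3)-np.outer(d,d);A+=P;b+=P@o
    X=np.linalg.solve(A,b)
    return X,[np.linalg.norm((np.eye(3)-np.outer(ray(k,rc)[1],ray(k,rc)[1]))@(X-ray(k,rc)[0])) for k,rc in obs]
def onz(k,rc,z):
    o,d=ray(k,rc); return o+d*(z-o[2])/d[2]
def proj(k,X):
    f=240/np.tan(np.radians(k["fovy"])/2); T=np.array(k["world_from_camera"])
    p=T[:3,:3].T@(np.asarray(X)-T[:3,3]); return np.array([k["cy"]+f*p[1]/p[2], k["cx"]-f*p[0]/p[2]])
E
python3 - <<'E'
from h import *
S=viewer.get_calibration("scene");D=viewer.get_calibration("side")
np.set_printoptions(precision=1,suppress=True)
for n,a,b,z in [("grip",(274,176.7),(347.1,363.1),60),("rest",(291.6,181.9),(377.7,360.2),0),("slot",(215.6,310.1),(240,267),101),("stand",(230.2,317.3),(276,250.1),0)]:
    print(n,*tri([(S,a),(D,b)]),onz(S,a,z),onz(D,b,z))
# hub top pixel: scene crop(614,82)/2.66+(90,170); side crop(232,85)/2.5+(150,200)
a=(170+82/2.66,90+614/2.66);b=(200+86/2.5,150+232/2.5);print("hub",*tri([(S,a),(D,b)]))
# slot by eye: scene crop(582,117), side crop (292,94)
a=(170+117/2.66,90+582/2.66);b=(200+94/2.5,150+292/2.5);print("slot eye",*tri([(S,a),(D,b)]),onz(S,a,101),onz(D,b,101))
w=viewer.get_calibration("wrist");print(w)
s=arm.get_state();print(s["position"],s["tool_rot"])
from scipy.spatial.transform import Rotation as R
print(R.from_rotvec(s["tool_rot"]).as_matrix())
E
```

```text
grip [ 482.7 -242.5   64.5] [np.float64(0.02386673410481035), np.float64(0.02386673410481098)] [ 478.6 -241.2   60. ] [ 486.4 -239.2   60. ]
rest [ 479.9 -241.4    3.6] [np.float64(0.28057843763038354), np.float64(0.2805784376304047)] [ 476.6 -240.1    0. ] [ 482.5 -239.3    0. ]
slot [538.7  68.1  91.9] [np.float64(0.7246353199292238), np.float64(0.7246353199291101)] [547.4  61.5 101. ] [530.1  56.3 101. ]
stand [514.3 104.4   3.4] [np.float64(1.511805149213245), np.float64(1.5118051492130875)] [510.2 108.2  -0. ] [516.6 106.4   0. ]
hub [515.7 116.6  93.1] [np.float64(0.47430339282102557), np.float64(0.4743033928211181)]
slot eye [537.6  65.8  98.1] [np.float64(1.3658613283458512), np.float64(1.3658613283457663)] [541.4  62.5 101. ] [535.2  63.9 101. ]
{'fovy': 60.484053979778786, 'cx': 315.60975852961514, 'cy': 231.8607280578939, 'world_from_camera': array([[  0.2,  -0.9,  -0.3,  82.8],
       [  1. ,   0.2,   0.1, 649.1],
       [  0. ,  -0.3,   1. , 375. ],
       [  0. ,   0. ,   0. ,   1. ]])}
[158.2 630.5 231.3] [-0.4 -3.1  0. ]
[[-1.   0.2 -0. ]
 [ 0.2  1.  -0. ]
 [ 0.  -0.  -1. ]]
```

```bash
python3 - <<'E'
from h import *
S=viewer.get_calibration("scene");D=viewer.get_calibration("side")
np.set_printoptions(precision=1,suppress=True)
c=lambda x,y:(170+y/2.66,90+x/2.66)
d=lambda x,y:(200+y/2.5,150+x/2.5)
for n,a,b in [("red top",c(230,269),d(535,349)),("smallred top",c(260,377),d(664,341)),("teal top",c(318,344),d(597,309)),("white top",c(121,370),d(720,434)),("can top",c(533,275),d(622,19)),("post top corner",c(570,160),d(364,97)),
 ("br corner hi",c(609,116),d(285,84)),]:
    print(n,*tri([(S,a),(D,b)]))
from scipy.spatial.transform import Rotation as R
M=R.from_rotvec(arm.get_state()["tool_rot"]).as_matrix()
for X in [(560,420,260),(640,150,260),(600,-120,260),(500,-232,220)]:
    print(X, M.T@(np.array(X)-arm.get_state()["position"])/10)
print(viewer.mark_of("scene","spray_can_center")[:1])
E
```

```text
red top [ 485.6 -241.7   76.2] [np.float64(0.6127473851187154), np.float64(0.6127473851186516)]
smallred top [ 573.4 -269.5   49.1] [np.float64(0.3550069451959738), np.float64(0.3550069451959698)]
teal top [ 569.6 -217.5   44.9] [np.float64(0.29251589543079726), np.float64(0.2925158954308064)]
white top [ 517.8 -351.8   68.1] [np.float64(0.49123012778421293), np.float64(0.4912301277841184)]
can top [ 710.  -106.8  168. ] [np.float64(0.5397663760172393), np.float64(0.5397663760172446)]
post top corner [574.5  25.1  99.1] [np.float64(0.386185815265804), np.float64(0.3861858152657166)]
br corner hi [546.8  87.4  93.9] [np.float64(1.808910396942241), np.float64(1.808910396942253)]
(560, 420, 260) [-44.1 -10.6  -2.9]
(640, 150, 260) [-58.4 -34.9  -2.9]
(600, -120, 260) [-61.1 -62.   -2.9]
(500, -232, 220) [-54.1 -75.3   1.1]
[{'point': [301.9, 290.5], 'confidence': 0.64}]
```

```bash
python3 -m pendant '-44 -10.6 -3 0;-44 -10.6 -3 0;-44 -10.6 -3 0;-44 -10.6 -3 0;-44 -10.6 -3 0;-44 -10.6 -3 0;-44 -10.6 -3 0;-44 -10.6 -3 0;-44 -10.6 -3 0' 0.2 60; python3 -m pendant '-16 -52 0 0;-16 -52 0 0;-16 -52 0 0;-16 -52 0 0;-16 -52 0 0;-16 -52 0 0;-16 -52 0 0;-16 -52 0 0;-16 -52 0 0;-16 -52 0 0'
python3 - <<'E'
from h import *
from scipy.spatial.transform import Rotation as R
s=arm.get_state();M=R.from_rotvec(s["tool_rot"]).as_matrix();print(M, s["position"],s["clock"],s["joint_pos"])
print(M.T@(np.array([484,-241,180])-s["position"])/10)
E
```

```text
clock: 1.65
position: [557.7, 421.0, 261.3]
tool_rot: [0.385, 3.118, 0.0]
force: [0.4, 0.5, 0.4]
finger_gap: 51.3
clock: 2.65
position: [582.1, -79.1, 261.3]
tool_rot: [0.385, 3.117, -0.0]
force: [1.8, 0.3, 0.0]
finger_gap: 51.1
[[-9.69962358e-01  2.43254627e-01  4.58180005e-04]
 [ 2.43254624e-01  9.69962465e-01 -6.14214813e-05]
 [-4.59358466e-04  5.18778800e-05 -9.99999893e-01]] [582.11803391 -79.10314659 261.28812303] 2.65 [-1.86677027e-01  3.63249809e-01  1.70946766e+00  2.81610490e-05
  1.06841356e+00 -1.51176703e+00]
[  5.58259817 -18.09057538   8.12531026]
```

```bash
python3 -m pendant '5.6 -18.1 8 0;5.6 -18.1 8 0;5.6 -18.1 8 0;5.6 -18.1 8 0;5.6 -18.1 8 0;5.6 -18.1 8 0'
python3 - <<'E'
from h import *
from scipy.spatial.transform import Rotation as R
s=arm.get_state();k=viewer.get_calibration("wrist");print(s["position"])
f=viewer.grab_frame("wrist");cv2.imwrite("pics/w1.png",f[:,:,::-1])
np.set_printoptions(precision=1,suppress=True)
for n,z in [("pin_grip",60),("pin_rest",0)]:
    for m in viewer.mark_of("wrist",n)[:3]: print(n,m,onz(k,m["point"],z))
hsv=cv2.cvtColor(f,cv2.COLOR_RGB2HSV);m=(((hsv[...,0]<8)|(hsv[...,0]>172))&(hsv[...,1]>150)&(hsv[...,2]>60)).astype(np.uint8)
n,l,st,ce=cv2.connectedComponentsWithStats(m)
for i in range(1,n):
    if st[i,4]>80: print(st[i],ce[i])
print("tcp proj",proj(k,s["position"]),"grip pred",proj(k,(484,-241,60)))
E
```

```text
clock: 3.25
position: [483.1, -240.0, 180.7]
tool_rot: [-0.389, -3.117, -0.001]
force: [0.7, 0.7, -0.3]
finger_gap: 51.2
[ 483.12236268 -239.96356583  180.67702954]
pin_grip {'point': [224.3, 315.9], 'confidence': 0.77} [ 484.5 -240.2   60. ]
pin_grip {'point': [330.7, 306.7], 'confidence': 0.67} [ 561.4 -266.6   60. ]
pin_grip {'point': [297.5, 176.4], 'confidence': 0.64} [ 512.7 -349.5   60. ]
[302 205  25  13 196] [313.7 210.5]
[299 216  30  30 687] [313.7 230.6]
[300 314  16  15 197] [307.4 320.9]
[298 329  18  18 274] [306.6 337.5]
[128 446  43  34 779] [150.6 468.2]
tcp proj [309.4 316.1] grip pred [223.9 314.6]
```

View pics/w1.png

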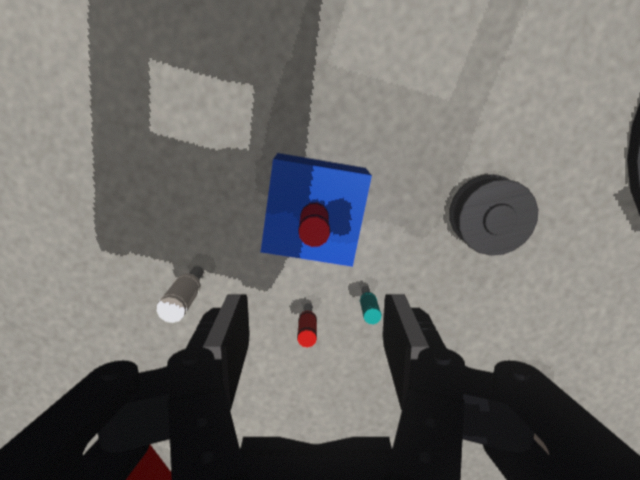

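The wrist view shows the red pin in its rest at (314,224), with the turquoise (370,308), small red (307,330) and white (175,305) pins all clear of the jaws. I'm descending to grip.

```bash
python3 -m pendant '-0.1 0 5 0;-0.1 0 10 0;-0.1 0 13 0;-0.1 0 13.9 0;-0.1 0 13.9 0;-0.1 0 13.9 0'; python3 -m pendant '0 0 0 0;0 0 0 0;0 0 0 0;0 0 0 0;0 0 0 0;0 0 0 0' -1 50; python3 -m pendant '0 0 -1 0;0 0 -3 0;0 0 -6 0;0 0 -10 0;0 0 -14 0;0 0 -15 0;0 0 -15 0'
python3 - <<'E'
from h import *
s=arm.get_state();k=viewer.get_calibration("wrist");print(s["position"],s["force"])
f=viewer.grab_frame("wrist");cv2.imwrite("pics/w2.png",f[:,:,::-1])
t=s["position"]
print("tip pred",proj(k,t+[0,0,18.7-52]),"grip",proj(k,t+[0,0,18.7]))
print(viewer.mark_of("wrist","pin_tip")[:2],viewer.mark_of("wrist","pin_grip")[:2])
E
```

```text
clock: 4.0
position: [486.2, -239.3, 43.5]
tool_rot: [0.383, 3.116, -0.001]
force: [0.5, 0.0, 0.7]
finger_gap: 51.1
clock: 4.6
position: [485.7, -240.1, 43.5]
tool_rot: [0.385, 3.116, -0.002]
force: [-2.4, -2.9, 13.4]
finger_gap: 18.6
clock: 5.3
position: [485.8, -239.8, 194.2]
tool_rot: [0.385, 3.114, -0.002]
force: [-0.3, -0.7, -1.4]
finger_gap: 18.7
[ 485.81011861 -239.80432255  194.19274025] [-0.25701016 -0.6913724  -1.40427446]
tip pred [274.52931789 316.06360346] grip [335.54459618 316.11512483]
[{'point': [269.3, 316.0], 'confidence': 0.81}, {'point': [263.2, 197.4], 'confidence': 0.7}] [{'point': [292.7, 368.0], 'confidence': 0.94}, {'point': [331.9, 317.3], 'confidence': 0.76}]
```

View pics/w2.png

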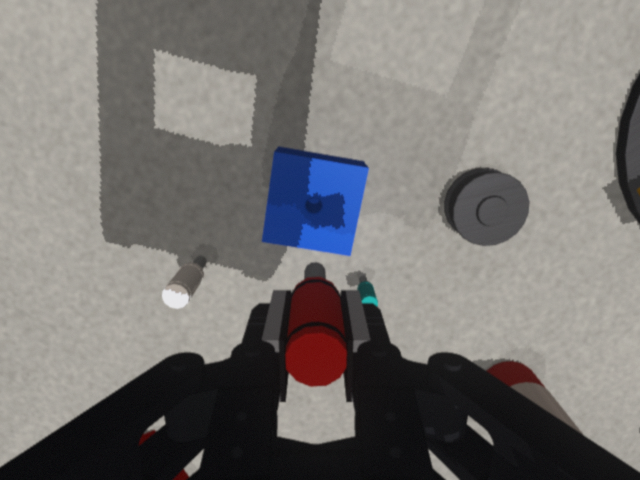

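```bash
python3 -m pendant '2.4 30.8 -3.6 0;2.4 30.8 -3.6 0;2.4 30.8 -3.6 0;2.4 30.8 -3.6 0;2.4 30.8 -3.6 0;2.4 30.8 -3.6 0;2.4 30.8 -3.6 0;2.4 30.8 -3.6 0;2.4 30.8 -3.6 0'
python3 - <<'E'
from h import *
s=arm.get_state();k=viewer.get_calibration("wrist");print(s["position"],s["force"])
f=viewer.grab_frame("wrist");cv2.imwrite("pics/w3.png",f[:,:,::-1])
for n in ["slot","pin_tip","pin_grip","stand","timing_hole"]:
    m=viewer.mark_of("wrist",n)[:2];print(n,m,[onz(k,q["point"],{"slot":101,"timing_hole":85}.get(n,0)) for q in m])
print("tip pred",proj(k,s["position"]-[0,0,35.5]))
E
```

```text
clock: 6.35
position: [535.8, 64.8, 226.8]
tool_rot: [-0.384, -3.116, 0.001]
force: [0.3, -0.6, 0.1]
finger_gap: 19.0
[535.84560142  64.8316679  226.78844044] [ 0.31450923 -0.55458507  0.09878284]
slot [{'point': [219.6, 318.6], 'confidence': 0.91}] [array([535.71365828,  66.6617802 , 101.        ])]
pin_tip [{'point': [288.0, 46.7], 'confidence': 0.92}, {'point': [269.5, 313.7], 'confidence': 0.65}] [array([ 566.79620583, -217.06227512,    0.        ]), array([611.58534742,  43.59755706,   0.        ])]
pin_grip [{'point': [304.5, 22.9], 'confidence': 0.82}, {'point': [329.5, 316.8], 'confidence': 0.73}] [array([ 577.72044207, -248.0544368 ,    0.        ]), array([676.55941358,  30.50965547,   0.        ])]
stand [{'point': [151.0, 367.4], 'confidence': 0.85}, {'point': [219.9, 320.4], 'confidence': 0.53}] [array([512.77786689, 117.69582674,   0.        ]), array([564.46960467,  61.92161683,   0.        ])]
timing_hole [{'point': [84.2, 402.9], 'confidence': 0.69}, {'point': [217.1, 318.2], 'confidence': 0.31}] [array([464.26744749, 141.22581892,  85.        ]), array([538.27464677,  65.83367051,  85.        ])]
tip pred [273.16376692 316.10204307]
```

View pics/w3.png

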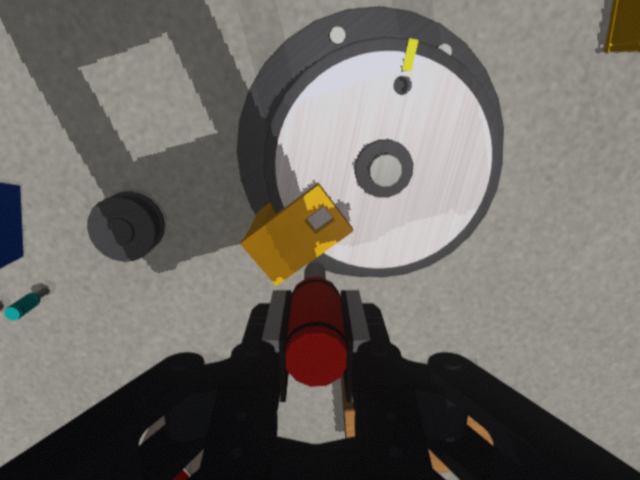

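```bash
python3 -m pendant '0.05 0.2 4 0;0.05 0.2 6 0;0.05 0.2 7.3 0;0.05 0.2 7.3 0;0.05 0.2 7.3 0'
python3 - <<'E'
from h import *
s=arm.get_state();k=viewer.get_calibration("wrist");print(s["position"],s["force"])
t=s["position"]
f=viewer.grab_frame("wrist");g=viewer.grab_frame("scene");e=viewer.grab_frame("side")
ks={"wrist":k,"scene":viewer.get_calibration("scene"),"side":viewer.get_calibration("side")}
for c in ks:
    print(c,"slot",[ (q["point"],onz(ks[c],q["point"],101)) for q in viewer.mark_of(c,"slot")[:2]],"tip",[(q["point"]) for q in viewer.mark_of(c,"pin_tip")[:5]],"tip pred",proj(ks[c],t-[0,0,35.5]))
r=lambda im,y,x,h,w,z:cv2.resize(im[y:y+h,x:x+w],None,fx=z,fy=z,interpolation=cv2.INTER_CUBIC)
A=r(f,150,240,140,160,2.5)  #350x400
B=r(g,170,270,70,80,5); C=r(e,200,220,70,80,5)
out=np.vstack([np.hstack([B,C]),np.hstack([A,A*0])[:250]]) if 0 else np.hstack([B[:350],C[:350]])
cv2.imwrite("pics/c4.png",np.vstack([out,np.hstack([r(f,180,240,100,160,2.5),np.zeros((250,400,3),np.uint8)])])[:,:,::-1])
E
```

```text
clock: 7.15
position: [537.0, 67.2, 155.6]
tool_rot: [0.386, 3.117, 0.0]
force: [-0.0, 0.2, -0.6]
finger_gap: 18.5
[536.97793933  67.23218417 155.59825643] [-0.02643882  0.16992331 -0.57465508]
wrist slot [([255.4, 315.1], array([535.44889021,  67.15384303, 101.        ]))] tip [[271.8, 317.4]] tip pred [272.83462808 316.02295952]
scene slot [([215.9, 309.6], array([547.52073503,  60.02407741, 101.        ]))] tip [[327.5, 191.5], [331.5, 143.7], [315.0, 211.4], [205.3, 306.7]] tip pred [205.59363279 309.05183621]
side slot [([236.5, 266.8], array([537.75577679,  67.30268485, 101.        ]))] tip [[408.0, 430.6], [361.2, 409.9], [345.6, 387.4], [227.9, 266.3]] tip pred [227.89168371 265.85149134]
```

View pics/c4.png

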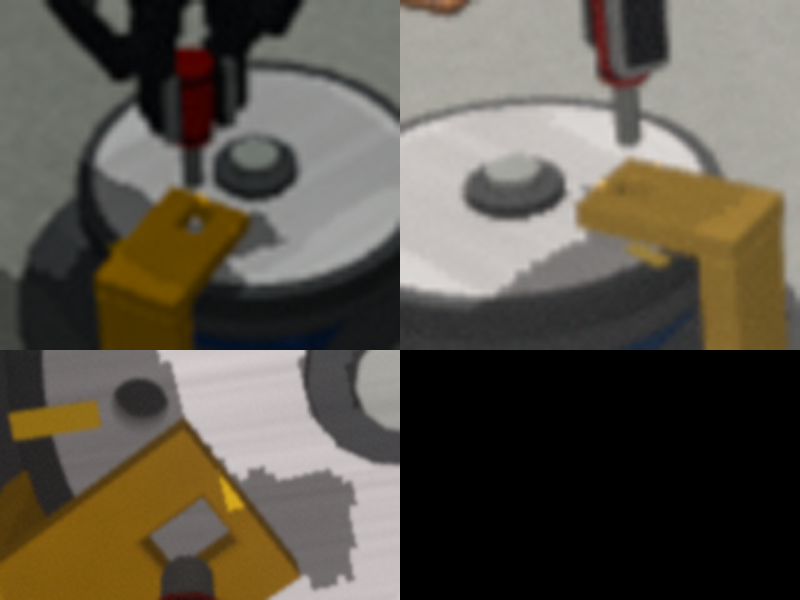

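```bash
python3 - <<'E'
from h import *
from scipy.spatial.transform import Rotation as R
from scipy.optimize import least_squares
from cv2 import intersectConvexConvex as icc
s=arm.get_state();k=dict(viewer.get_calibration("wrist"))
T=np.eye(4);T[:3,:3]=R.from_rotvec(s["tool_rot"]).as_matrix();T[:3,3]=s["position"]
C=np.linalg.inv(T)@np.array(k["world_from_camera"])
im=cv2.imread("pics/w3.png");hsv=cv2.cvtColor(im,cv2.COLOR_BGR2HSV)
y=((hsv[...,1]<110)).astype(np.uint8)
n,l,st,ce=cv2.connectedComponentsWithStats(y,connectivity=4)
i=l[219,319]; print(i,st[i],ce[i])
T3=np.eye(4);T3[:3,:3]=R.from_rotvec([-.384,-3.116,.001]).as_matrix();T3[:3,3]=[535.85,64.83,226.79]
k3=dict(k);k3["world_from_camera"]=T3@C
def reg(p,z,a):
    Y=np.array([-np.sin(a),np.cos(a),0]);X=np.array([np.cos(a),np.sin(a),0])
    return np.array([proj(k3,np.array([p[0],p[1],z])+u*6*X+v*8*Y)[::-1] for u,v in[(-1,-1),(1,-1),(1,1),(-1,1)]],np.float32)
for a in (.38,.40,.42):
    def f(p):
        ar,po=icc(reg(p,101,a),reg(p,91,a)); m=cv2.moments(po); return np.array([m["m10"]/m["m00"]-ce[i][0],m["m01"]/m["m00"]-ce[i][1]])
    r=least_squares(f,[536,67],diff_step=1e-3);print(a,r.x,r.cost,icc(reg(r.x,101,a),reg(r.x,91,a))[0])
print("tcp",s["position"])
E
```

```text
2 [307 207  25  23 304] [319.24342105 218.00328947]
0.38 [536.34274606  66.94494737] 5.268916009969983e-12 280.2818603515625
0.4 [536.34535229  66.94798403] 7.672358075650328e-11 280.3052978515625
0.42 [536.3478964   66.95109403] 2.7240520744965656e-13 280.3621520996094
tcp [536.70083567  67.42976247 155.34987103]
```

```bash
python3 -m pendant '0.04 -0.03 0.8 0;0.04 -0.03 1.3 0;0.04 -0.03 1.6 0;0.04 -0.03 1.8 0;0.04 -0.03 2 0;0.04 -0.03 2.1 0;0.04 -0.03 2.1 0'; python3 -m pendant '0 0 0.2 0;0 0 0.4 0;0 0 0.4 0;0 0 0.4 0'; python3 - <<'E'
from h import *
s=arm.get_state();print(s["position"],s["force"],s["wrist_torque"])
f=viewer.grab_frame("wrist")
cv2.imwrite("pics/c5.png",cv2.resize(f[190:340,220:420],None,fx=4,fy=4,interpolation=cv2.INTER_CUBIC)[:,:,::-1])
E
```

```text
clock: 8.3
position: [536.3, 67.2, 134.0]
tool_rot: [0.385, 3.118, 0.0]
force: [0.4, -0.3, -1.0]
finger_gap: 18.8
clock: 8.7
position: [536.3, 67.3, 130.0]
tool_rot: [0.385, 3.118, 0.0]
force: [2.2, -0.5, -2.7]
finger_gap: 19.2
[536.25965486  67.2513869  130.03265269] [ 2.18369485 -0.49247265 -2.71910171] [ 0.19578455 -0.42316248 -0.0521671 ]
```

View pics/c5.png

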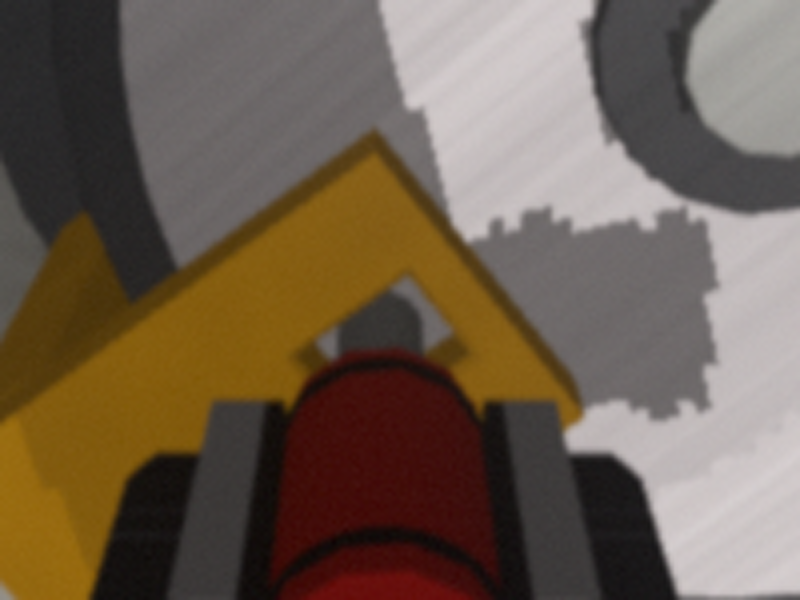

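The pin tip is centred in the slot at about (380,320) of the crop. Next is a tracker for the stripe angle.

```bash
cat >> h.py <<'E'
HUB=np.array([514.9,117.6]);A0=np.arctan2(66.95-117.6,536.3-514.9)
TH=np.radians(np.arange(0,360,.5));RR=np.arange(66,82,1.0)
def angle(cam,dz=0,im=None):
    """pulley angle (rad, 0=under slot) and number of stripe samples; also clock"""
    t=arm.get_state()["clock"]; k=viewer.get_calibration(cam)
    im=viewer.grab_frame(cam) if im is None else im
    hsv=cv2.cvtColor(im,cv2.COLOR_RGB2HSV)
    f=240/np.tan(np.radians(k["fovy"])/2);T=np.array(k["world_from_camera"])
    a,r=np.meshgrid(TH,RR,indexing="ij")
    P=np.stack([HUB[0]+r*np.cos(a+A0),HUB[1]+r*np.sin(a+A0),np.full(a.shape,85.+dz)],-1)
    p=(P-T[:3,3])@T[:3,:3]
    h=cv2.remap(hsv,(k["cx"]-f*p[...,0]/p[...,2]).astype(np.float32),(k["cy"]+f*p[...,1]/p[...,2]).astype(np.float32),cv2.INTER_NEAREST)
    y=((h[...,0]>18)&(h[...,0]<36)&(h[...,1]>140)&(h[...,2]>60)).sum(1)
    return t,y
def report(cam):
    t,y=angle(cam); b=y>=7
    runs=[];i=0
    d=np.flatnonzero(np.diff(np.r_[0,b.astype(int),0]))
    return round(t,2),[(d[j]/2,d[j+1]/2,round(float((TH[d[j]:d[j+1]]*y[d[j]:d[j+1]]).sum()/y[d[j]:d[j+1]].sum()*57.3),1)) for j in range(0,len(d),2)]
E
python3 - <<'E'
from h import *
for i in range(3):
    for c in ("scene","side","wrist"): print(c,report(c))
s=arm.get_state();print(s["position"],s["force"],s["wrist_torque"])
E
```

```text
scene (8.75, [(np.float64(0.0), np.float64(13.5), 6.1), (np.float64(188.0), np.float64(192.5), 190.0), (np.float64(336.0), np.float64(360.0), 348.4)])
side (8.8, [(np.float64(0.0), np.float64(33.0), 16.1), (np.float64(351.5), np.float64(360.0), 355.8)])
wrist (8.85, [(np.float64(0.0), np.float64(2.0), 0.7), (np.float64(201.5), np.float64(206.5), 203.9), (np.float64(346.0), np.float64(360.0), 352.7)])
scene (8.9, [(np.float64(0.0), np.float64(13.5), 6.1), (np.float64(336.0), np.float64(360.0), 348.4)])
side (8.95, [(np.float64(0.0), np.float64(33.0), 16.1), (np.float64(217.5), np.float64(219.5), 218.3), (np.float64(351.5), np.float64(360.0), 355.7)])
wrist (9.0, [(np.float64(0.0), np.float64(2.0), 0.7), (np.float64(222.0), np.float64(227.0), 224.3), (np.float64(346.0), np.float64(360.0), 352.8)])
scene (9.05, [(np.float64(0.0), np.float64(13.5), 6.1), (np.float64(230.5), np.float64(235.5), 232.9), (np.float64(337.5), np.float64(360.0), 348.8)])
side (9.1, [(np.float64(0.0), np.float64(33.0), 16.1), (np.float64(351.5), np.float64(360.0), 355.8)])
wrist (9.15, [(np.float64(0.0), np.float64(2.0), 0.7), (np.float64(242.5), np.float64(247.0), 244.6), (np.float64(345.5), np.float64(360.0), 352.6)])
[536.19931648  67.22960371 130.10720845] [ 3.22604395  0.97822669 -2.81758945] [ 0.23111624 -0.57031069  0.01804293]
```

```bash
python3 -m pendant '-0.06 0.05 0 0;-0.06 0.05 0 0;-0.06 0.05 0 0'; python3 - <<'E'
from h import *
for i in range(2):
  print(report("wrist")); s=arm.get_state();print(s["position"],s["force"],s["wrist_torque"])
E
```

```text
clock: 9.5
position: [536.5, 67.5, 130.0]
tool_rot: [-0.385, -3.117, 0.0]
force: [0.3, 0.4, -0.9]
finger_gap: 18.6
(9.5, [(np.float64(0.0), np.float64(2.0), 0.7), (np.float64(290.5), np.float64(295.0), 292.5), (np.float64(345.5), np.float64(360.0), 352.7)])
[536.57777058  67.505679   130.01814324] [ 0.6398928   0.09927268 -0.67722893] [-0.00453069 -0.01626454  0.03487232]
(9.55, [(np.float64(0.0), np.float64(2.0), 0.7), (np.float64(297.0), np.float64(302.0), 299.3), (np.float64(345.5), np.float64(360.0), 352.7)])
[536.59168457  67.50476553 130.00840783] [-0.22297377  0.15657461  0.03228724] [-0.00098178 -0.03097435  0.00967531]
```

```bash
python3 -m pendant '0 0 0.2 0;0 0 0.4 0;0 0 0.6 0;0 0 0.7 0;0 0 0.75 0;0 0 0.75 0'; python3 -c "
from h import *
print(report('wrist'));s=arm.get_state();print(s['position'],s['force'])"
```

```text
clock: 10.2
position: [536.8, 67.6, 122.5]
tool_rot: [-0.385, -3.118, 0.0]
force: [0.3, -0.8, -1.1]
finger_gap: 18.6
(10.2, [(np.float64(345.5), np.float64(359.5), 352.2)])
[536.80414506  67.54370143 122.53206465] [ 0.04801431  0.27427106 -0.10159414]
```

```bash
python3 -m pendant '0 0 0.05 0;0 0 0.1 0;0 0 0.15 0;0 0 0.2 0'; python3 -c "
from h import *
s=arm.get_state();print(s['position'],s['force'],s['wrist_torque'])
for c in ('side','scene','wrist'): print(c,report(c))
s=arm.get_state();print(s['position'],s['force'],s['wrist_torque'])"
```

```text
clock: 10.65
position: [536.8, 67.5, 120.5]
tool_rot: [0.385, 3.118, 0.0]
force: [0.3, 0.5, -1.4]
finger_gap: 18.9
[536.79868595  67.54599594 120.53584476] [ 0.28593847  0.53590617 -1.42780699] [ 0.04439679 -0.04856781 -0.02773753]
side (10.65, [(np.float64(0.0), np.float64(33.0), 16.1), (np.float64(351.5), np.float64(360.0), 355.8)])
scene (10.7, [(np.float64(0.0), np.float64(13.5), 6.1), (np.float64(91.0), np.float64(96.0), 93.4), (np.float64(337.5), np.float64(360.0), 348.8)])
wrist (10.75, [(np.float64(101.0), np.float64(105.5), 103.0), (np.float64(346.0), np.float64(359.5), 352.2)])
[536.81979967  67.54259187 120.55222412] [ 0.40191    -0.00179704 -0.7950854 ] [-0.01682866 -0.01887162 -0.00397429]
```

```bash
python3 -m pendant '0 0 0.04 0;0 0 0.08 0;0 0 0.12 0;0 0 0.16 0'; python3 -c "
from h import *
s=arm.get_state();print(s['position'],s['force'],s['wrist_torque'])
for c in ('wrist','scene'): print(c,report(c))
s=arm.get_state();print(s['position'],s['force'],s['wrist_torque'])"
```

```text
clock: 11.2
position: [537.0, 67.6, 119.0]
tool_rot: [0.385, 3.117, 0.0]
force: [1.3, 0.5, 1.3]
finger_gap: 19.1
[537.04115176  67.56242765 119.04677972] [1.27898296 0.51590195 1.30801426] [ 0.10277722 -0.25093691  0.0210312 ]
wrist (11.2, [(np.float64(151.0), np.float64(156.0), 153.1), (np.float64(345.5), np.float64(359.0), 351.9)])
scene (11.25, [(np.float64(0.0), np.float64(13.5), 6.2), (np.float64(152.0), np.float64(157.0), 154.3), (np.float64(336.0), np.float64(360.0), 348.4)])
[536.96423166  67.56795445 118.98887891] [0.64880453 0.61966276 0.70458045] [ 0.07890161 -0.16714306  0.01909735]
```

```bash
python3 -m pendant '0 0 0.04 0;0 0 0.08 0;0 0 0.12 0'; python3 -c "
from h import *
for c in ('wrist','scene','wrist','side'): print(c,report(c));
s=arm.get_state();print(s['position'],s['force'],s['wrist_torque'])"
```

```text
clock: 11.6
position: [537.0, 67.6, 117.8]
tool_rot: [0.385, 3.118, 0.0]
force: [1.4, 1.1, 3.7]
finger_gap: 18.6
wrist (11.6, [(np.float64(180.5), np.float64(185.5), 182.7), (np.float64(346.0), np.float64(359.0), 352.0)])
scene (11.65, [(np.float64(0.0), np.float64(13.5), 6.2), (np.float64(181.5), np.float64(186.5), 183.7), (np.float64(336.0), np.float64(360.0), 348.4)])
wrist (11.7, [(np.float64(186.0), np.float64(191.0), 188.2), (np.float64(346.0), np.float64(359.0), 351.9)])
side (11.75, [(np.float64(0.0), np.float64(33.0), 16.0), (np.float64(195.0), np.float64(196.0), 195.3), (np.float64(352.0), np.float64(360.0), 355.9)])
[536.88732532  67.54609903 117.79667244] [0.98499536 1.05144334 1.64092411] [ 0.15906955 -0.3255892   0.0069077 ]
```

```bash
python3 -m pendant '0 0 0 0;0 0 0 0;0 0 0 0;0 0 0 0;0 0 0 0;0 0 0 0;0 0 0 0;0 0 0.03 0;0 0 0.05 0;0 0 0.05 0'; python3 -c "
from h import *
for c in ('wrist','scene','wrist'): print(c,report(c));
s=arm.get_state();print(s['position'],s['force'],s['wrist_torque'])"
```

```text
clock: 12.8
position: [536.9, 67.6, 117.3]
tool_rot: [0.385, 3.118, 0.0]
force: [1.7, 0.6, 2.7]
finger_gap: 18.8
wrist (12.8, [(np.float64(240.5), np.float64(245.0), 242.5), (np.float64(345.5), np.float64(358.5), 351.7)])
scene (12.85, [(np.float64(0.0), np.float64(13.5), 6.2), (np.float64(337.5), np.float64(360.0), 348.8)])
wrist (12.9, [(np.float64(244.5), np.float64(249.0), 246.5), (np.float64(345.5), np.float64(358.5), 351.7)])
[536.84582491  67.56714981 117.28320697] [2.70540422 1.66170555 2.92556123] [ 0.16037453 -0.37079716  0.03184307]
```

```bash
python3 -m pendant '0 0 0 0;0 0 0 0;0 0 0 0;0 0 0 0;0 0 0 0;0 0 0 0;0 0 0.02 0;0 0 0.04 0;0 0 0.04 0;0 0 0.04 0'; python3 -c "
from h import *
for c in ('wrist','wrist','wrist','wrist'): print(c,report(c));
s=arm.get_state();print(s['position'],s['force'],s['wrist_torque'])"
```

```text
clock: 13.95
position: [536.9, 67.5, 116.9]
tool_rot: [0.385, 3.118, -0.0]
force: [1.6, 1.3, 3.7]
finger_gap: 18.6
wrist (13.95, [(np.float64(282.5), np.float64(287.0), 284.5), (np.float64(345.5), np.float64(359.0), 351.8)])
wrist (14.0, [(np.float64(284.0), np.float64(288.5), 286.0), (np.float64(346.0), np.float64(359.0), 351.9)])
wrist (14.05, [(np.float64(285.5), np.float64(290.0), 287.4), (np.float64(346.0), np.float64(359.0), 351.9)])
wrist (14.1, [(np.float64(286.5), np.float64(291.0), 288.6), (np.float64(346.0), np.float64(358.5), 351.8)])
[536.86427804  67.55246409 116.8938577 ] [2.80495159 0.60460815 3.18618052] [ 0.11519975 -0.40656699 -0.04726785]
```

```bash
python3 -m pendant '0 0 0 0;0 0 0 0;0 0 0 0;0 0 0 0;0 0 0 0;0 0 0 0;0 0 0 0;0 0 0.02 0;0 0 0.03 0;0 0 0.03 0'; python3 -c "
from h import *
for c in ('wrist','wrist','wrist','wrist'): print(c,report(c));
s=arm.get_state();print(s['position'],s['force'],s['wrist_torque'])"
```

```text
clock: 15.15
position: [536.8, 67.5, 116.6]
tool_rot: [0.385, 3.118, -0.0]
force: [1.0, 2.1, 3.5]
finger_gap: 18.9
wrist (15.15, [(np.float64(314.5), np.float64(319.5), 316.8), (np.float64(346.0), np.float64(358.5), 351.7)])
wrist (15.2, [(np.float64(315.5), np.float64(320.5), 317.9), (np.float64(346.0), np.float64(358.5), 351.7)])
wrist (15.25, [(np.float64(316.5), np.float64(321.5), 318.9), (np.float64(346.0), np.float64(358.5), 351.7)])
wrist (15.3, [(np.float64(317.5), np.float64(322.5), 319.9), (np.float64(346.0), np.float64(358.5), 351.7)])
[536.82308944  67.54899121 116.56607814] [1.67112849 0.83297393 4.13754108] [ 0.19548685 -0.44591415  0.01698256]
```

```bash
python3 -m pendant '0 0 0.01 0;0 0 0.02 0;0 0 0.02 0;0 0 0.02 0;0 0 0.02 0;0 0 0.02 0;0 0 0.02 0;0 0 0.02 0;0 0 0.02 0;0 0 0.03 0'; python3 -c "
from h import *
for c in ('wrist','side','wrist','wrist'): print(c,report(c));
s=arm.get_state();print(s['position'],s['force'],s['wrist_torque'])"
```

```text
clock: 16.35
position: [536.8, 67.6, 116.3]
tool_rot: [0.385, 3.118, 0.0]
force: [2.0, 1.6, 3.8]
finger_gap: 18.7
wrist (16.35, [(np.float64(335.0), np.float64(340.0), 337.2), (np.float64(345.5), np.float64(358.5), 351.6)])
side (16.4, [(np.float64(0.0), np.float64(33.0), 16.0), (np.float64(335.0), np.float64(337.5), 336.0), (np.float64(352.0), np.float64(360.0), 355.9)])
wrist (16.45, [(np.float64(336.0), np.float64(341.0), 338.4), (np.float64(345.5), np.float64(358.5), 351.5)])
wrist (16.5, [(np.float64(337.0), np.float64(342.0), 339.2), (np.float64(345.5), np.float64(358.5), 351.6)])
[536.79078659  67.54590529 116.25296908] [2.15314882 0.34826979 5.01889321] [ 0.15131324 -0.52651311  0.01914666]
```

```bash
python3 -m pendant '0 0 0.01 0;0 0 0.01 0;0 0 0.01 0;0 0 0.01 0;0 0 0.01 0;0 0 0.01 0;0 0 0.01 0;0 0 0.01 0'; python3 -c "
from h import *
for c in ('wrist','side','wrist','side'): print(c,report(c));
s=arm.get_state();print(s['position'],s['force'],s['wrist_torque'])"
```

```text
clock: 17.35
position: [536.8, 67.6, 116.2]
tool_rot: [-0.385, -3.118, 0.0]
force: [2.6, 0.3, 2.5]
finger_gap: 18.9
wrist (17.35, [(np.float64(345.5), np.float64(358.5), 351.6)])
side (17.4, [(np.float64(0.0), np.float64(33.0), 16.0), (np.float64(345.5), np.float64(349.0), 347.0), (np.float64(352.0), np.float64(360.0), 355.9)])
wrist (17.45, [(np.float64(345.5), np.float64(358.5), 351.5)])
side (17.5, [(np.float64(0.0), np.float64(33.0), 16.0), (np.float64(346.5), np.float64(360.0), 353.5)])
[536.84416067  67.53728647 116.18399387] [1.59922193 0.30403055 3.91644643] [ 0.1926885  -0.54163146 -0.01266763]
```

```bash
python3 -m pendant '0 0 0 0;0 0 0 0;0 0 0 0;0 0 0 0;0 0 0 0;0 0 0 0;0 0 0 0;0 0 0 0'; python3 -m pendant '0 0 0 0;0 0 0 0';python3 -m pendant '0 0 0 0;0 0 0 0'; python3 -c "
from h import *
for c in ('side','scene'): print(c,report(c));
s=arm.get_state();print(s['position'],s['force'],s['wrist_torque'])"
```

```text
clock: 18.35
position: [536.8, 67.5, 116.2]
tool_rot: [0.385, 3.118, -0.0]
force: [1.9, 1.2, 3.6]
finger_gap: 18.7
clock: 18.55
position: [536.8, 67.5, 116.1]
tool_rot: [-0.385, -3.118, 0.0]
force: [3.0, 1.7, 4.2]
finger_gap: 18.9
clock: 18.75
position: [536.8, 67.6, 116.2]
tool_rot: [0.385, 3.118, 0.0]
force: [2.2, 1.3, 3.2]
finger_gap: 18.9
side (18.75, [(np.float64(0.0), np.float64(33.0), 16.0), (np.float64(349.5), np.float64(360.0), 354.9)])
scene (18.8, [(np.float64(0.0), np.float64(13.5), 6.2), (np.float64(338.0), np.float64(360.0), 349.0)])
[536.82143066  67.54954152 116.14889779] [2.81384695 1.85397977 3.92816242] [ 0.24740338 -0.56591492 -0.0266871 ]
```

```bash
python3 -m pendant '0 0 0 0;0 0 0 0;0 0 0 0;0 0 0 0'; python3 -c "
from h import *
im=viewer.grab_frame('side');w=viewer.grab_frame('wrist')
print(report('side'))
r=lambda a:cv2.resize(a,(400,350),interpolation=cv2.INTER_CUBIC)
cv2.imwrite('pics/c6.png',np.hstack([r(im[215:285,220:300]),r(w[180:290,250:376])])[:,:,::-1])
s=arm.get_state();print(s['position'],s['force'],s['wrist_torque'])"
```

```text
clock: 19.25
position: [536.8, 67.5, 116.2]
tool_rot: [-0.385, -3.118, 0.0]
force: [2.3, 1.1, 3.9]
finger_gap: 18.6
(19.35, [(np.float64(0.0), np.float64(33.0), 16.0), (np.float64(349.5), np.float64(360.0), 354.9)])
[536.81650835  67.5367779  116.16666231] [2.6833421  1.3688049  4.19032874] [ 0.2259711  -0.53121478 -0.02013253]
```

View pics/c6.png

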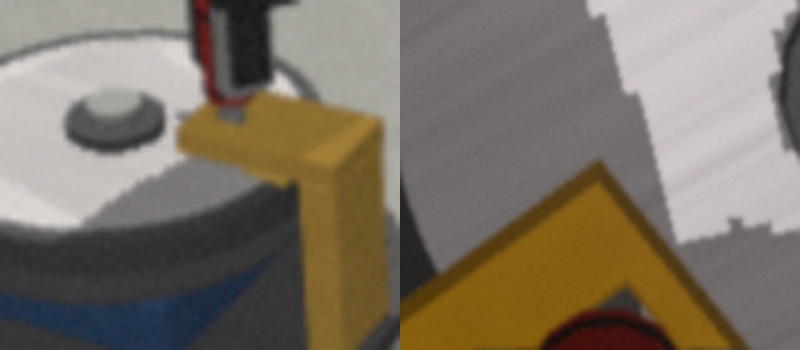

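The stripe has stalled a few degrees short, just showing at the bracket edge at (285,183) of the left crop. I'm easing off slightly.

```bash
python3 -m pendant '0 0 -0.01 0;0 0 -0.02 0;0 0 -0.02 0'; python3 -c "
from h import *
for i in range(3): print(report('side')[1][1:])
s=arm.get_state();print(s['clock'],s['position'],s['force'],s['wrist_torque'])"
```

```text
clock: 19.7
position: [536.9, 67.6, 116.4]
tool_rot: [0.385, 3.118, 0.0]
force: [3.0, 1.5, 2.5]
finger_gap: 18.6
[(np.float64(349.5), np.float64(360.0), 354.6)]
[(np.float64(349.5), np.float64(360.0), 354.7)]
[(np.float64(349.5), np.float64(360.0), 354.9)]
19.85 [536.80119854  67.53746239 116.35198802] [2.7128368  0.94234774 3.58980929] [ 0.22789693 -0.48571921  0.00833973]
```

```bash
python3 -c "
from h import *
k=viewer.get_calibration('side')
for z in (85,81):
  p=onz(k,(251.3,277),z)[:2]-HUB; print(z,np.hypot(*p),np.degrees(np.arctan2(p[1],p[0])-A0)%360)
im=viewer.grab_frame('side')
for dz in (0,-4):
  t,y=angle('side',dz,im); print(dz,list(zip(TH[660:]*57.3//.1/10,y[660:]))[::2])
"
```

```text
85 87.384657955727 350.02597097654774
81 83.19191601135707 353.4091068278624
0 [(np.float64(330.0), np.int64(0)), (np.float64(331.0), np.int64(0)), (np.float64(332.0), np.int64(0)), (np.float64(333.0), np.int64(0)), (np.float64(334.0), np.int64(0)), (np.float64(335.0), np.int64(0)), (np.float64(336.0), np.int64(0)), (np.float64(337.0), np.int64(0)), (np.float64(338.0), np.int64(0)), (np.float64(339.0), np.int64(0)), (np.float64(340.0), np.int64(0)), (np.float64(341.0), np.int64(0)), (np.float64(342.0), np.int64(0)), (np.float64(343.0), np.int64(0)), (np.float64(344.0), np.int64(0)), (np.float64(345.0), np.int64(0)), (np.float64(346.0), np.int64(0)), (np.float64(347.0), np.int64(0)), (np.float64(348.0), np.int64(1)), (np.float64(349.0), np.int64(6)), (np.float64(350.0), np.int64(12)), (np.float64(351.0), np.int64(13)), (np.float64(352.0), np.int64(15)), (np.float64(353.0), np.int64(16)), (np.float64(354.0), np.int64(16)), (np.float64(355.0), np.int64(16)), (np.float64(356.0), np.int64(16)), (np.float64(357.0), np.int64(16)), (np.float64(358.0), np.int64(16)), (np.float64(359.0), np.in
[... 340 characters left out ...]
np.int64(0)), (np.float64(340.0), np.int64(0)), (np.float64(341.0), np.int64(0)), (np.float64(342.0), np.int64(0)), (np.float64(343.0), np.int64(0)), (np.float64(344.0), np.int64(0)), (np.float64(345.0), np.int64(0)), (np.float64(346.0), np.int64(0)), (np.float64(347.0), np.int64(0)), (np.float64(348.0), np.int64(0)), (np.float64(349.0), np.int64(0)), (np.float64(350.0), np.int64(0)), (np.float64(351.0), np.int64(0)), (np.float64(352.0), np.int64(5)), (np.float64(353.0), np.int64(12)), (np.float64(354.0), np.int64(15)), (np.float64(355.0), np.int64(16)), (np.float64(356.0), np.int64(16)), (np.float64(357.0), np.int64(16)), (np.float64(358.0), np.int64(16)), (np.float64(359.0), np.int64(16))]
```

```bash
cat >> h.py <<'E'
def probe():
    s=arm.get_state();t,y=angle('side',-4);b=y[640:]
    print(round(s['clock'],2),"z",round(s['position'][2],2),"F",s['force'].round(1),"T",s['wrist_torque'].round(2),"edge",[int((b>=n).argmax())/2+320 for n in (4,8,12)],y[700:720])
E
python3 -c "
from h import *
probe()"; for i in 1 2; do python3 -m pendant '0 0 -0.02 0;0 0 -0.02 0' | head -1; python3 -c "
from h import *
probe();probe()"; done
```

```text
19.9 z 116.35 F [2.9 1.  3.3] T [ 0.32 -0.5   0.01] edge [352.0, 353.0, 353.0] [ 0  0  0  1  5  7 12 14 15 15 16 16 16 16 16 16 16 16 16 16]
clock: 20.15
20.15 z 116.58 F [2.1 0.5 2.6] T [ 0.27 -0.46  0.06] edge [354.0, 354.5, 355.0] [ 0  0  0  0  0  0  1  3  6 10 14 15 16 16 16 16 16 16 16 16]
20.2 z 116.58 F [ 2.9 -0.2  3.4] T [ 0.21 -0.53 -0.03] edge [354.5, 355.0, 355.5] [ 0  0  0  0  0  0  0  0  2  5  9 13 14 16 16 16 16 16 16 16]
clock: 20.45
20.45 z 116.7 F [2.9 0.3 0.5] T [ 0.04 -0.48  0.03] edge [355.0, 355.5, 356.5] [ 0  0  0  0  0  0  0  0  0  1  4  9 11 14 16 16 16 16 16 16]
20.5 z 116.68 F [2.4 0.6 1.5] T [ 0.15 -0.55 -0.01] edge [355.5, 355.5, 356.5] [ 0  0  0  0  0  0  0  0  0  1  3  8 11 14 16 16 16 16 16 16]
```

```bash
python3 -m pendant '0 0 0.03 0;0 0 0.06 0;0 0 0.1 0;0 0 0.1 0;0 0 0.1 0' | grep -E 'clock|force'; python3 -c "
from h import *
for i in range(4): probe()"
```

```text
clock: 21.05
force: [3.1, -0.5, 1.4]
21.05 z 115.77 F [ 3.1 -0.5  1.4] T [-0.01 -0.62 -0.07] edge [355.5, 356.0, 357.0] [ 0  0  0  0  0  0  0  0  0  0  1  5  9 11 15 16 16 16 16 16]
21.1 z 115.79 F [ 2.9 -0.1  1.6] T [-0.01 -0.56  0.01] edge [355.5, 356.0, 357.0] [ 0  0  0  0  0  0  0  0  0  0  2  6  9 11 15 16 16 16 16 16]
21.15 z 115.8 F [2.8 0.1 0.8] T [-0.02 -0.6  -0.02] edge [355.5, 356.0, 357.0] [ 0  0  0  0  0  0  0  0  0  0  2  6  9 11 15 16 16 16 16 16]
21.2 z 115.77 F [2.9 0.8 1.1] T [-0.01 -0.61 -0.02] edge [355.5, 356.0, 357.0] [ 0  0  0  0  0  0  0  0  0  0  2  6  9 11 15 16 16 16 16 16]
```

Lowering almost 1 mm more didn't raise the vertical force, while the lateral drive force of about 2.9 N stays and the stripe is still. So the pin is in the hole, and I'm pushing it home.

```bash
python3 -m pendant '0 0 0.06 0;0 0 0.12 0;0 0 0.18 0;0 0 0.24 0;0 0 0.3 0;0 0 0.36 0;0 0 0.36 0' | grep -E 'clock|force|posi'; python3 -m pendant '0 0 0.06 0;0 0 0.12 0;0 0 0.18 0;0 0 0.24 0;0 0 0.28 0;0 0 0.28 0' | grep -E 'clock|force|posi'; python3 -c "
from h import *
for i in range(2): probe()"
```

```text
clock: 21.95
position: [536.8, 67.5, 112.1]
force: [3.1, 0.1, 1.2]
clock: 22.55
position: [536.8, 67.6, 109.3]
force: [3.4, -0.3, 0.8]
22.55 z 109.3 F [ 3.4 -0.3  0.8] T [-0.02 -0.58  0.03] edge [355.5, 356.0, 357.0] [ 0  0  0  0  0  0  0  0  0  0  2  6  9 11 15 16 16 16 16 16]
22.6 z 109.35 F [ 2.9 -1.   1.2] T [-0.06 -0.59 -0.02] edge [355.5, 356.0, 357.0] [ 0  0  0  0  0  0  0  0  0  0  2  6  9 11 15 16 16 16 16 16]
```

```bash
for i in 1 2 3; do python3 -m pendant '0 0 0.03 0;0 0 0.06 0;0 0 0.06 0' | grep -E 'clock|force|posi'; done
```

```text
clock: 22.95
position: [536.8, 67.6, 108.7]
force: [3.1, 0.5, 1.1]
clock: 23.25
position: [536.9, 67.6, 108.5]
force: [1.5, -0.3, 9.3]
clock: 23.55
position: [537.0, 67.5, 108.4]
force: [-2.0, -1.4, 18.8]
```

Shoulder is seated: z stopped at 108.5 with 9 to 19 N of reaction. I'm relaxing the push and letting go.

```bash
python3 -m pendant '0 0 -0.08 0;0 0 -0.08 0' | grep -E 'clock|force|posi'; python3 -m pendant '0 0 0 0;0 0 0 0;0 0 0 0;0 0 0 0;0 0 0 0' 0.1| grep -E 'clock|force|gap'; python3 -m pendant '0 0 -1 0;0 0 -2 0;0 0 -4 0;0 0 -7 0;0 0 -11 0;0 0 -15 0;0 0 -15 0'
python3 - <<'E'
from h import *
probe()
k=viewer.get_calibration("wrist")
w=viewer.grab_frame("wrist");im=viewer.grab_frame("side")
r=lambda a:cv2.resize(a,(400,350),interpolation=cv2.INTER_CUBIC)
cv2.imwrite('pics/c7.png',np.hstack([r(im[190:285,200:309]),r(w[130:340,200:440])])[:,:,::-1])
for c in ("side","scene"):
    K=viewer.get_calibration(c);print(c,proj(K,[536.3,67,101+42]),[q for q in viewer.mark_of(c,"pin_grip")],proj(K,[536.3,67,125]))
probe()
E
```

```text
clock: 23.75
position: [536.9, 67.6, 108.6]
force: [3.3, 0.3, 5.2]
clock: 24.25
force: [0.1, -0.1, 0.1]
finger_gap: 47.2
clock: 24.95
position: [539.5, 67.8, 264.6]
tool_rot: [0.384, 3.109, 0.003]
force: [0.4, -0.4, -1.1]
finger_gap: 46.8
24.95 z 264.62 F [ 0.4 -0.4 -1.1] T [ 0.    0.05 -0.02] edge [355.5, 355.5, 356.5] [ 0  0  0  0  0  0  0  0  0  1  3  8 11 14 16 16 16 16 16 16]
side [217.31396541 264.84515228] [{'point': [343.6, 414.7], 'confidence': 0.74}, {'point': [327.7, 388.4], 'confidence': 0.66}, {'point': [382.7, 434.7], 'confidence': 0.64}, {'point': [223.8, 265.7], 'confidence': 0.58}] [225.77643715 265.46734491]
scene [197.57927192 308.47475038] [{'point': [311.7, 184.9], 'confidence': 0.65}, {'point': [311.9, 136.3], 'confidence': 0.61}, {'point': [202.7, 307.6], 'confidence': 0.47}, {'point': [304.0, 210.8], 'confidence': 0.44}, {'point': [278.0, 245.9], 'confidence': 0.28}, {'point': [212.5, 307.3], 'confidence': 0.21}] [203.80500726 308.71653394]
25.2 z 257.66 F [-0.2  0.4 -1. ] T [ 0.01 -0.02  0.03] edge [355.5, 355.5, 356.5] [ 0  0  0  0  0  0  0  0  0  1  3  8 11 14 16 16 16 16 16 16]
```

View pics/c7.png

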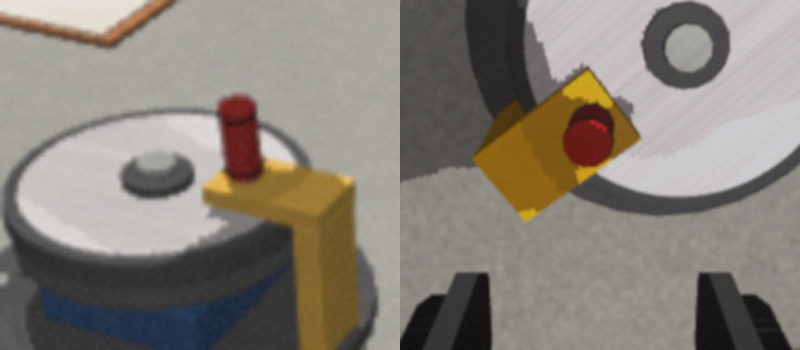

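The pin stands upright with its shoulder on the bracket (side crop at (240,140)). The pulley is stopped with the stripe under the bracket, and the gripper is clear. I'm handing in.

```bash
python3 -m pendant '0 0 0 0;0 0 0 0;0 0 0 0' | head -2; python3 -c "
from h import *
probe(); print(arm.sign_off())"
```

```text
clock: 25.55
position: [536.7, 67.5, 258.0]
25.55 z 257.98 F [ 0.5  0.2 -0. ] T [ 0.01  0.02 -0.02] edge [355.5, 355.5, 356.5] [ 0  0  0  0  0  0  0  0  0  1  3  8 11 14 16 16 16 16 16 16]
the job is handed in; nothing more can be done
None
```

The locking pin is fully home through the slot and the timing hole, and the job was handed in at about 25.6 s of the 64 s allowed. I took the larger red pin from the blue rest and rubbed its tip on the pulley face at about 2 to 5 N. The pulley slowed from 2.4 rad/s to about 0.2 rad/s.

- **Stall:** The pulley stopped about 5° before the timing hole reached the slot. I eased the pin up about 0.4 mm, and the hole crept under it and the tip dropped in.
- **Pushing home:** The vertical force stayed near 1 N all the way down until the shoulder met the bracket. The last push onto the bracket peaked at about 19 N, then I let go.
- **Last checks:** The pin stands upright with its shoulder on the bracket. The stripe stayed put under the bracket for the last second before hand-in, and the gripper was about 115 mm above the pin's top.
- **Not fully clean:** On entering the slot the pin touched the bracket's wall at about 3 N, and I re-centred it. I did not make a separate final check that the other things on the counter were undisturbed, but the arm stayed clear of them.

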